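# Open the cuvette well of the photometer

### The job

Open the photometer's cuvette well: press the snap tab beside the cover all the way in, then push the released cover off its seat along its rails until the well is completely uncovered. Only push the cover, never lift it: it must end lying flat on the rails. Leave the round power button unpressed and everything else standing where it is.

Things in the scene. Friction and masses are not known exactly. Their poses are not given: they have to be found in the camera images.
- photometer: fixed black bench photometer; its x spans -150 to 112 mm, y -130 to 130 mm; origin on the table under its middle, z up. Front (-x) panel 60 mm high, with a tilted screen (to 86 mm high) at y > -15 mm and the power button; rear deck (x > -40 mm) 85 mm high. On the deck a black straight track runs along y, centre line x = 30 mm: seat and well at +y, then the tab, rails and a stop wall towards -y
- well (a point): centre of the cuvette well's mouth (50 mm in x, 46 mm in y), at photometer x = 30, y = 60, 91 mm high, hidden under the cover at the start. The seat is the frame round it (y = 19 to 101 mm), 91 mm high, with a wall behind it at y = 103 mm. Guides 93 mm apart and 97 mm high run along both sides of the whole track
- stop (a point): middle of the stop wall's face at the track's -y end, photometer x = 30, y = -75 mm, at the top of the rails (91 mm high; the wall is 97 mm high). Between the two rails lies a free channel 66 mm wide, its floor 85 mm high, from the seat to this wall
- cover: loose grey plate over the well, 90 (x) by 80 (y) by 10 mm, 0.15 to 0.31 kg, axes parallel to the photometer's. Origin: centre of its underside, 91 mm high on seat or rails; starts at photometer y = 60 mm. With the tab in it slides freely towards photometer -y and meets the stop wall at y = -35 mm (95 mm of travel). The well is completely open once it has slid 63 mm (y = -3 mm)
- rib_top (a point): middle of the top of the cover's rib, which stands across the plate 18 mm to the -y side of the cover's origin: 56 mm long in x, 8 mm thick in y, its top 24 mm above the cover's underside, 14 mm above the plate. Its +y face is the one to push; the plate is bare for 54 mm behind it
- tab_top (a point): middle of the top of the snap tab, a grey ribbed flat tongue 26 (photometer x) by 34 mm (y), standing in the channel 2 to 4 mm from the cover's -y edge and blocking it; photometer x = 30, y = 0.5 mm. Its top is 99 mm high when out (the cover's plate: 101 mm) and 88 mm when fully in, below the cover's underside. It moves straight down
- tab (a joint): how far the tab is pressed in, m: 0 out (starts at 0 to 0.001), 0.011 fully in, against a stop. The cover is free from about 0.009; it counts as in beyond 0.0095. Takes about 4 N plus 8 N per m/s; no spring, it stays where it is left
- power_top (a point): top of the round power button (22 mm across) on the front panel near photometer x = -105, y = -102 mm: not to be pressed
- power (a joint): how far the power button is pressed, m: 0 out, 0.005 fully pressed; springs back
- vial: small amber vial, 22 mm across, 40 mm high, standing on the deck's -y end, past the stop wall; origin at the centre of its underside. Leave it.
- beaker: glass beaker, 68 mm across, 85 mm high, standing on the table at the photometer's -y side; origin at its underside. Leave it.
- cuvette_box: white box 90 x 55 x 35 mm on the table at the photometer's +y side; origin at its underside. Leave it.
- tube_rack: white rack of capped tubes, 60 x 150 mm, 94 mm high; origin at its underside. Leave it.
- reagent_bottle: amber bottle with a cap, 76 mm across, 150 mm high; origin at its underside. Leave it.
- petri_dish: glass dish, 90 mm across, 15 mm high; origin at its underside. Leave it.
- stain_jar: glass jar, 56 mm across, 70 mm high; origin at its underside. Leave it.
Things that resemble listed ones, but are neither listed nor needed, are in the scene too. What is meant by the cover is not blue, and is the smaller of those in its own colour.

How it is judged:
By the outcome, as a careful person would: the job done as asked, in the order asked, and still so for the second after the job is handed in, with the robot touching nothing.
It also fails if it takes over 35 s, if anything falls off the work surface, if the arm or the gripper's body presses on something with over 40 N, if the wrist force passes 120 N, or if a joint passes its speed limit or range.

### The arm

A 6-joint arm with a two-finger parallel gripper is mounted at the origin on the work surface. World frame = base frame: x ahead of the robot, y to its left, z up, the work surface at z = 0. Lengths are in m, angles in degrees, forces in N, time in s.
With the tool pointing down it reaches from about 0.3 to 0.75 m from the base axis. Payload 8.5 kg.
Tool frame: the origin (TCP) lies on the centre line of the jaws, within the pads' length; the fingertips stand 14 mm ahead of it and the grasp point (between the pads) lies 5 mm behind it; z points along the fingers, x is the direction in which the jaws open and shut, and the axes are right-handed (so a half turn about z gives the same grasp; the last joint's range is limited). The gripper opens to 85 mm and grips with 20 to 120 N. Pads are 22 mm wide; open, the fingers measure 114 mm over their backs; the gripper's body (76 mm by 85 mm) begins 54 mm behind the grasp point. The pads swing forward as they close: fully open they stand 13 mm farther back than shut.
Start: joints at [62.435, 21.807, 74.336, -0, 83.858, -12.336], TCP at [0.144, 0.531, 0.245] pointing down, gripper open.
Joint ranges: [-178.18, 178.18], [-50.72, 133.34], [12.68, 142.11], [-81.47, 261.47], [9.98, 163.14], [-165.26, 165.26]. Speed limits (degrees/s): [136.94, 136.94, 180, 180, 180, 180].

### API

Orientations are given as a 3x3 rotation matrix whose columns are the frame's x, y, z axes.
In Python, from rig import * gives the robot as it stands.
- The arm moves only by the shell command python3 -m crank 'ROWS' [FORCE]. ROWS is JSON, one flat list of numbers, 7 for each row, row after row: the turn, a rotation vector about the world's x, y, z in rad, then the shift along the world's x, y, z in m, then the opening in per cent of the stroke, from 0 (shut) to 100 (fully open). A call has 1 to 20 rows; each row shifts and turns the commanded pose from where the row before left it; what a row does not reach is not made up. A row lasts 1/10 s, in which the tool goes at most 50 mm and 8.59 degrees, less where a joint would pass 70% of its speed; a pose out of reach is approached as far as the arm can. A call is refused whole if a number of a shift passes 0.05 or a number of a turn 0.15, either way. A call with a gripper value outside its range is refused whole. The fingers move at their own pace and stop on an object; FORCE is the grip in N (left out, the last holds). Time passes only in rows, so rows that do not move let the fingers close. It gives the time, the measured TCP pose, the force and the opening at its end, in the units of the state.
- observe(): the state, without advancing time (a new reading comes with each control period).
- get_image(name): name is "scene" or "side" or "wrist"; returns a dict with "frame" (384x512x3 uint8, red, green, blue), "fov_y" (degrees; the focal length in pixels is half the picture's height over the tangent of half this angle, whatever the lens; pixels are square), "cx", "cy" (the principal point, pixels), "world_to_cam" (4x4, takes a point from world to camera coordinates). Camera axes: x right, y up, looking along -z (the intrinsics and any distortion apply to the point x, -y, -z); pixel columns grow to the right and rows downward; lengths in m; the calibration is good to about 2 mm. A picture is of the moment at which its call begins. There is no depth.
- close_job(): hands the job in, once; it reports no verdict.
The state is a dict: "time_s": time; "q": joint angles; "qvel": joint speeds; "joint_efforts": joint torques, N m; "position": TCP position; "tool_rot": TCP orientation; "ft_force": force on the tool from outside, world axes, zero at the start; "wrist_torque": the same for the moment, N m; "grip_width": finger opening in m.
Only numpy, scipy, OpenCV 4.12 (cv2) and the standard library are available. Lean on these libraries where they do the work, as an engineer would, in place of code of your own. Each camera call takes 0.05 s, during which the arm holds its last target. There are 200 camera calls.

## Working session

There is one attempt and no reset: what is moved stays moved. The work goes in short steps, Python scripts to look and compute and a shell command to move; the robot and the scene stay as the last step left them, time stands still between calls to the robot, and variables do not carry over. Pictures are saved under pics/ and viewed, about 8 in all and at most 12, crops included, and the job is handed in when it is done.

```bash
mkdir -p pics
cat > h.py <<'E'
from rig import *
import numpy as np, cv2
def snap(n,f):
    d=get_image(n); cv2.imwrite(f'pics/{f}.png',d['frame'][:,:,::-1]); 
    np.savez(f'pics/{f}.npz',**{k:v for k,v in d.items() if v is not None}); return d
def ray(d,u,v):
    f=192/np.tan(np.radians(float(d['fov_y']))/2); T=np.array(d['world_to_cam']); R=T[:3,:3]
    c=-R.T@T[:3,3]; r=R.T@np.array([(u-d['cx'])/f,-(v-d['cy'])/f,-1]); return c,r
def onz(d,u,v,z):
    c,r=ray(d,u,v); return c+r*(z-c[2])/r[2]
def proj(d,p):
    f=192/np.tan(np.radians(float(d['fov_y']))/2); T=np.array(d['world_to_cam']); q=T[:3,:3]@np.array(p)+T[:3,3]
    return d['cx']+f*q[0]/-q[2], d['cy']-f*q[1]/-q[2]
E
python3 - <<'E'
from h import *
ims=[]
for n in ['scene','side','wrist']:
    d=snap(n,n+'0'); print(n,{k:v for k,v in d.items() if k!='frame'}); 
s=observe(); print(s)
E
```

```text
scene {'fov_y': 42.94319130982791, 'cx': 253.89701189134541, 'cy': 183.98561510707873, 'world_to_cam': array([[ 4.03412598e-01,  9.15017845e-01,  7.86629216e-04,
        -2.25280523e-01],
       [-7.02376913e-01,  3.09112356e-01,  6.41183455e-01,
         3.46756917e-01],
       [ 5.86451147e-01, -2.59213994e-01,  7.67387228e-01,
        -1.83390200e+00],
       [ 0.00000000e+00,  0.00000000e+00,  0.00000000e+00,
         1.00000000e+00]])}
side {'fov_y': 48.746507671068336, 'cx': 254.37802105190775, 'cy': 188.41395703232803, 'world_to_cam': array([[ 0.8122946 , -0.58308293, -0.01384821, -0.4419709 ],
       [ 0.36010669,  0.48270558,  0.7983223 , -0.27361381],
       [-0.4588035 , -0.65345973,  0.6020712 , -0.958084  ],
       [ 0.        ,  0.        ,  0.        ,  1.        ]])}
wrist {'fov_y': 65.39964967500315, 'cx': 257.85355112107936, 'cy': 194.2839725175578, 'world_to_cam': array([[ 2.61944510e-01,  9.65082830e-01, -4.52410224e-04,
        -5.50438499e-01],
       [-9.11676713e-01,  2.47295090e-01, -3.28162627e-01,
         4.33981839e-02],
       [-3.16592238e-01,  8.637285
[... 224 characters left out ...]
11297e-04,
        8.38595297e+01, -1.23338962e+01]), 'qvel': array([-0.01512991, -0.09338467, -0.22237499, -0.0017396 , -0.09440069,
        0.02679635]), 'joint_efforts': array([ 2.95993050e-03, -4.48628461e+01, -2.31348825e+01, -1.77884176e-04,
        3.78254859e-03,  4.79359085e-05]), 'position': array([0.14436996, 0.53049453, 0.24486376]), 'tool_rot': array([[ 2.62693241e-01,  9.64879269e-01, -5.07404500e-04],
       [ 9.64878776e-01, -2.62693633e-01, -1.00127542e-03],
       [-1.09940183e-03, -2.26555548e-04, -9.99999370e-01]]), 'ft_force': array([-0.16329914,  0.25101274, -0.51323394]), 'wrist_torque': array([ 0.07381071,  0.01305919, -0.02387684]), 'grip_width': 0.08559644445228355}
```

View pics/scene0.png

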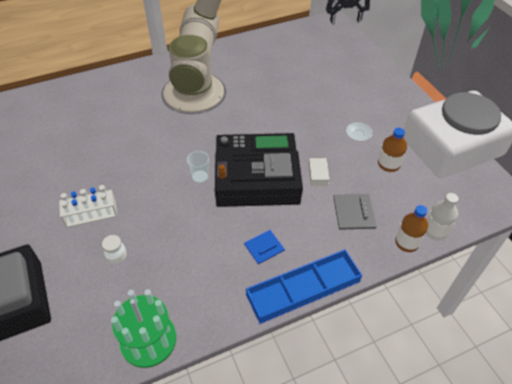

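View pics/side0.png

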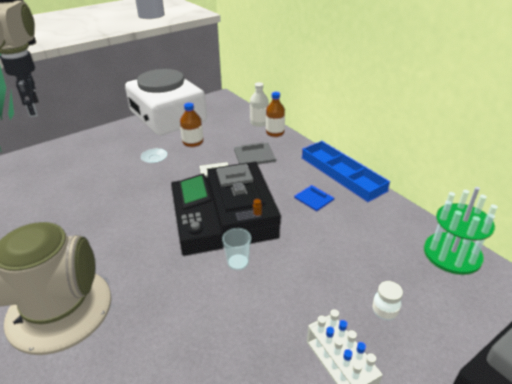

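The scene view shows three cover-like plates. One is small and grey, on the photometer at (278,165). One is blue, on the table at (264,246). One is larger and grey, on the table at (355,211). The grey one on the photometer fits: it isn't blue and it is the smaller of the two greys. I'll confirm it in an enlarged crop.

Run:
```python
import cv2,numpy as np
a=cv2.imread('pics/scene0.png')[125:215,205:315]; b=cv2.imread('pics/side0.png')[155:255,165:285]
a=cv2.resize(a,None,fx=5,fy=5,interpolation=2)
a=cv2.copyMakeBorder(a,0,50,0,0,0)
b=cv2.resize(b,(600,500),interpolation=2)
a=cv2.convertScaleAbs(a,alpha=1.8); b=cv2.convertScaleAbs(b,alpha=1.8)
cv2.imwrite('pics/cropA.png',a[:450]); cv2.imwrite('pics/cropB.png',b)
```

```text
(no output)
```

View pics/cropA.png

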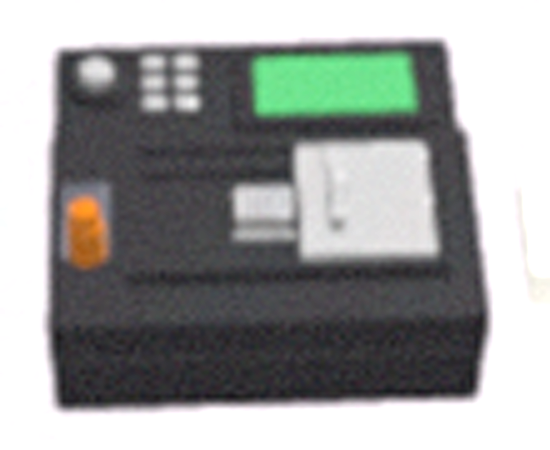

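View pics/cropB.png

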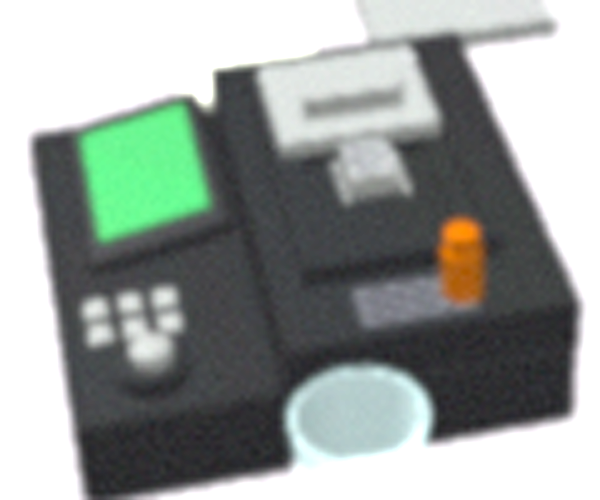

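The crops confirm it: the small grey plate with its rib is seated on the deck, with the ribbed tab beside it and the amber vial past the stop wall. Next I'll compute the photometer's pose.

Run:
```python
from h import *
s=dict(np.load('pics/scene0.npz')); b=dict(np.load('pics/side0.npz'))
S=lambda x,y:(205+x/5-.4,125+y/5-.4)
B=lambda x,y:(165+x/5-.4,155+y/5-.4)
obs=[ # photometer pt, view, px
((112,-130,85),s,S(52,328)),((112,130,85),s,S(486,322)),((112,-130,0),s,S(60,406)),((112,130,0),s,S(474,397)),
((-15,20,101),s,S(296,143)),((-15,100,101),s,S(428,142)),((75,20,101),s,S(303,260)),((75,100,101),s,S(440,257)),
((112,-130,85),b,B(577,303)),((-15,20,101),b,B(283,150)),((75,20,101),b,B(438,132)),((-15,100,101),b,B(260,70)),((75,100,101),b,B(412,48)),
((-150,-130,60),b,B(83,428)),((-150,130,60),b,B(35,135))]
from scipy.optimize import least_squares
A=[];
def P(p,o): c,s_=np.cos(p[2]),np.sin(p[2]); return np.array([p[0]+c*o[0]-s_*o[1],p[1]+s_*o[0]+c*o[1],o[2]])
def res(p,sel=obs): return np.ravel([np.array(proj(d,P(p,np.array(o)/1e3)))-px for o,d,px in sel])
r=least_squares(res,[0.5,0.15,0.1],loss='soft_l1'); p=r.x; print(p,np.degrees(p[2])); print(res(p).reshape(-1,2).round(1).tolist())
for v in (s,b):
  q=least_squares(lambda p:res(p,[o for o in obs if o[1] is v]),p,loss='soft_l1').x; print(q,np.degrees(q[2]))
for n,o in dict(tab=(30,.5,99),rib=(30,42,115),push=(30,50,101),stop=(30,-75,91)).items(): print(n,P(p,np.array(o)/1e3))
t=observe(); print(np.degrees(np.arctan2(t['tool_rot'][1,0],t['tool_rot'][0,0])))
```

```text
[ 0.48818022  0.04189375 -0.38694397] -22.17025640461782
[[-1.3, -0.2], [1.2, -1.0], [-1.1, 1.8], [1.4, 1.7], [-0.2, 0.2], [-0.5, -0.2], [-0.3, -0.9], [-0.5, -0.9], [1.2, 0.2], [0.2, -0.7], [1.1, -2.0], [-0.0, -0.6], [-0.0, -0.6], [-2.3, 0.2], [-1.1, -1.1]]
[ 0.48872525  0.04312104 -0.39734134] -22.76598166381719
[ 0.48726914  0.04003015 -0.3830376 ] -21.946437768048902
tab [0.5161509  0.03103598 0.099     ]
rib [0.53181135 0.06946774 0.115     ]
push [0.53483023 0.07687627 0.101     ]
stop [ 0.48766021 -0.03888205  0.091     ]
74.77006084499934
```

```bash
python3 -m crank '[0,0,-0.121,0.0266,-0.0357,0,0, 0,0,-0.121,0.0266,-0.0357,0,0, 0,0,-0.121,0.0266,-0.0357,0,0, 0,0,-0.121,0.0266,-0.0357,0,0, 0,0,-0.121,0.0266,-0.0357,0,0, 0,0,-0.121,0.0266,-0.0357,0,0, 0,0,-0.121,0.0266,-0.0357,0,0, 0,0,-0.121,0.0266,-0.0357,0,0, 0,0,-0.121,0.0266,-0.0357,0,0, 0,0,-0.121,0.0266,-0.0357,0,0, 0,0,-0.121,0.0266,-0.0357,0,0, 0,0,-0.121,0.0266,-0.0357,0,0, 0,0,-0.121,0.0266,-0.0357,0,0, 0,0,-0.121,0.0266,-0.0357,0,0, 0,0,0,0,0,0,0, 0,0,0,0,0,0,0]' 40
python3 - <<'E'
from h import *
d=snap('wrist','wrist1'); snap('scene','scene1')
t=observe(); print(t['position'],np.degrees(np.arctan2(t['tool_rot'][1,0],t['tool_rot'][0,0])),t['grip_width'],t['ft_force'])
cv2.imwrite('pics/w1.png',cv2.convertScaleAbs(d['frame'][:,:,::-1],alpha=1.5))
E
```

```text
time_s: 1.75
position: [0.5169, 0.0303, 0.2448]
tool_rot: [[0.925, -0.38, -0.001], [-0.38, -0.925, 0.0], [-0.001, 0.0, -1.0]]
ft_force: [0.3, -0.3, -0.2]
grip_width: 0.0002
[0.51626071 0.03163321 0.24522875] -22.20313816113948 -0.00019249271138180893 [-0.11380775  0.03711305 -0.04582486]
```

View pics/w1.png

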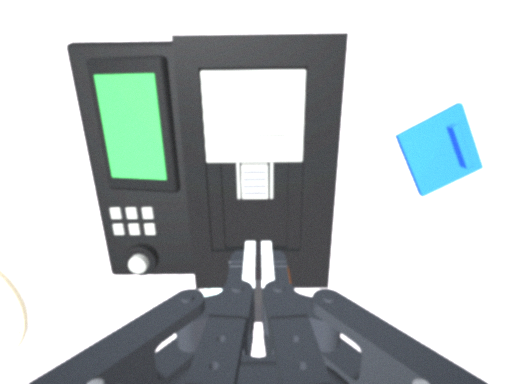

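The wrist view shows the cover at about (201–307, 68–163), the tab at (255,182) and the shut fingers at (258,250). I'll refine the pose from the cover corners, the tab and the deck corners.

Run:
```python
from h import *
from scipy.optimize import least_squares
d=dict(np.load('pics/wrist1.npz'))
g=cv2.cvtColor(d['frame'],cv2.COLOR_RGB2GRAY)
m=np.zeros_like(g); m[50:163,190:320]=(g[50:163,190:320]>90)*255
c=max(cv2.findContours(m,0,2)[0],key=cv2.contourArea); q=cv2.approxPolyDP(c,8,True)[:,0]; print(q.tolist())
obs=[((-15,100,101),(201,69)),((75,100,101),(307,68)),((75,20,101),(304,163.5)),((-15,20,101),(205,163.5)),((112,130,85),(346,36)),((-40,130,85),(174,38)),((30,.5,99),(255,182))]
def P(p,o): c,s=np.cos(p[2]),np.sin(p[2]); return np.array([p[0]+c*o[0]-s*o[1],p[1]+s*o[0]+c*o[1],o[2]])
f=lambda p:np.ravel([np.array(proj(d,P(p,np.array(o)/1e3)))-px for o,px in obs])
r=least_squares(f,[.488,.042,-.387],loss='soft_l1');p=r.x;print(p,np.degrees(p[2]),f(p).reshape(-1,2).round(1).tolist())
print('tab',P(p,[.03,.0005,.099]),'rib+y face',P(p,[.03,.046,.101]), 'ydir',-np.sin(p[2]),np.cos(p[2]))
```

```text
[[199, 72], [206, 162], [302, 161], [305, 69]]
[ 0.48748246  0.04408761 -0.3861313 ] -22.123693866129056 [[-0.5, 1.4], [0.6, 2.0], [-0.9, -0.2], [1.1, 0.0], [3.6, -2.7], [-1.6, -4.1], [-0.2, 0.9]]
tab [0.51546196 0.03325257 0.099     ] rib+y face [0.53259759 0.07540254 0.101     ] ydir 0.37660738388111603 0.9263729693844817
```

```bash
python3 -m crank '[0,0,0,0,0,-0.03,0, 0,0,0,0,0,-0.03,0, 0,0,0,0,0,-0.03,0, 0,0,0,0,0,-0.02,0, 0,0,0,0,0,-0.01,0, 0,0,0,0,0,-0.005,0, 0,0,0,0,0,-0.004,0, 0,0,0,0,0,-0.003,0,0,0,0,0,0,-0.003,0,0,0,0,0,0,0,0]'; python3 -m crank '[0,0,0,0,0,-0.003,0,0,0,0,0,0,-0.002,0]'; python3 -m crank '[0,0,0,0,0,-0.002,0,0,0,0,0,0,0,0]'
```

```text
time_s: 2.85
position: [0.5171, 0.0309, 0.1106]
tool_rot: [[0.925, -0.379, 0.001], [-0.379, -0.925, -0.0], [0.001, -0.0, -1.0]]
ft_force: [-0.8, -0.1, -0.3]
grip_width: -0.0
time_s: 3.05
position: [0.5171, 0.0308, 0.1055]
tool_rot: [[0.925, -0.379, 0.001], [-0.379, -0.925, -0.0], [0.001, -0.0, -1.0]]
ft_force: [0.5, 0.5, 4.0]
grip_width: -0.0
time_s: 3.25
position: [0.517, 0.0308, 0.1031]
tool_rot: [[0.925, -0.379, 0.0], [-0.379, -0.925, 0.0], [0.0, -0.0, -1.0]]
ft_force: [0.6, -0.4, 1.9]
grip_width: -0.0001
```

```bash
python3 -m crank '[0,0,0,0,0,-0.001,0,0,0,0,0,0,0,0]'; python3 -m crank '[0,0,0,0,0,-0.001,0,0,0,0,0,0,0,0]';  python3 -m crank '[0,0,0,0,0,-0.001,0,0,0,0,0,0,0,0]'
```

```text
time_s: 3.45
position: [0.517, 0.0308, 0.1023]
tool_rot: [[0.925, -0.379, 0.0], [-0.379, -0.925, -0.0], [0.0, -0.0, -1.0]]
ft_force: [0.7, 0.7, 1.4]
grip_width: -0.0002
time_s: 3.65
position: [0.517, 0.0308, 0.102]
tool_rot: [[0.925, -0.379, 0.001], [-0.379, -0.925, -0.0], [0.001, -0.0, -1.0]]
ft_force: [-1.1, 1.0, 8.9]
grip_width: -0.0001
time_s: 3.85
position: [0.517, 0.0308, 0.1019]
tool_rot: [[0.925, -0.379, 0.002], [-0.379, -0.925, -0.0], [0.002, -0.0, -1.0]]
ft_force: [-3.6, 1.3, 18.9]
grip_width: 0.0002
```

The tab bottomed at TCP z = 0.102 (tip at 88 mm, as specified), with the force rising to 19 N. Next I'll lift, go behind the rib and lower beside its +y face.

```bash
python3 -m crank '[0,0,0,0,0,0.015,0,0,0,0,0,0,0.035,0,0,0,0,0.0112,0.0296,0,0,0,0,0,0.0112,0.0296,0,0,0,0,0,0,0,0,0,0,0,0,0,0,-0.015,0,0,0,0,0,0,-0.01,0,0,0,0,0,0,-0.006,0,0,0,0,0,0,0,0]'
python3 - <<'E'
from h import *
d=snap('wrist','wrist2');e=snap('side','side2')
a=cv2.resize(d['frame'][:,:,::-1][40:340,120:420],(400,400));b=cv2.resize(e['frame'][:,:,::-1][140:260,165:285],(400,400),interpolation=2)
cv2.imwrite('pics/c2.png',cv2.convertScaleAbs(np.hstack([a,b]),alpha=1.5))
E
```

```text
time_s: 4.75
position: [0.5388, 0.0896, 0.1184]
tool_rot: [[0.925, -0.38, -0.002], [-0.38, -0.925, 0.0], [-0.002, 0.001, -1.0]]
ft_force: [-0.3, 0.5, -0.2]
grip_width: -0.0001
```

View pics/c2.png

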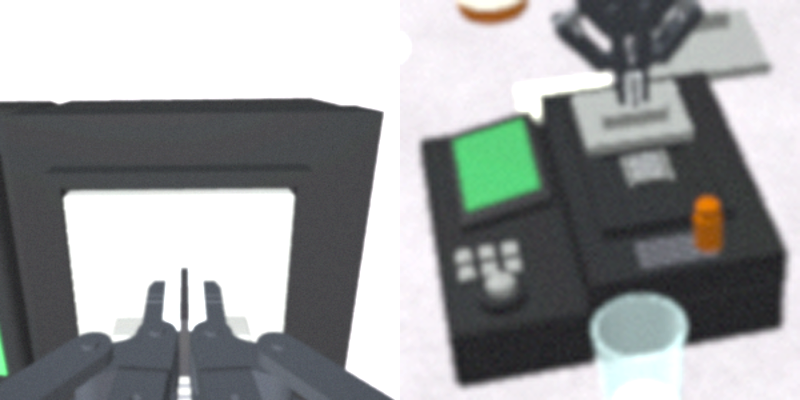

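The tab is flush and the fingertips stand just behind the rib. I'll push gently first.

```bash
python3 -m crank '[0,0,0,-0.0011,-0.0028,0,0,0,0,0,-0.0011,-0.0028,0,0,0,0,0,-0.0011,-0.0028,0,0,0,0,0,-0.0011,-0.0028,0,0,0,0,0,-0.0011,-0.0028,0,0]'; python3 -m crank '[0,0,0,-0.0019,-0.0046,0,0,0,0,0,-0.0019,-0.0046,0,0]'
```

```text
time_s: 5.35
position: [0.534, 0.076, 0.1197]
tool_rot: [[0.925, -0.379, 0.001], [-0.379, -0.925, 0.0], [0.001, -0.001, -1.0]]
ft_force: [1.2, 2.5, 2.3]
grip_width: -0.0
time_s: 5.55
position: [0.5299, 0.0666, 0.1194]
tool_rot: [[0.925, -0.379, 0.0], [-0.379, -0.925, 0.0], [0.0, -0.0, -1.0]]
ft_force: [1.6, 2.5, 2.6]
grip_width: -0.0002
```

```bash
python3 -m crank '[0,0,0,-0.0026,-0.0065,0,0,0,0,0,-0.0026,-0.0065,0,0,0,0,0,-0.0026,-0.0065,0,0,0,0,0,-0.0026,-0.0065,0,0]'; python3 -m crank '[0,0,0,-0.0026,-0.0065,0,0,0,0,0,-0.0026,-0.0065,0,0,0,0,0,-0.0023,-0.0056,0,0,0,0,0,-0.0019,-0.0046,0,0,0,0,0,-0.0015,-0.0037,0,0,0,0,0,-0.0007,-0.0018,0,0,0,0,0,0,0,0,0]'
python3 - <<'E'
from h import *
e=snap('side','side3'); d=snap('scene','scene3')
b=cv2.resize(e['frame'][:,:,::-1][140:260,165:285],(400,400),interpolation=2);a=cv2.resize(d['frame'][:,:,::-1][115:215,205:305],(400,400),interpolation=2)
cv2.imwrite('pics/c3.png',cv2.convertScaleAbs(np.hstack([a,b]),alpha=1.5))
E
```

```text
time_s: 5.95
position: [0.5193, 0.0402, 0.1193]
tool_rot: [[0.925, -0.379, -0.0], [-0.379, -0.925, 0.0], [-0.0, -0.0, -1.0]]
ft_force: [1.1, 2.4, 2.5]
grip_width: 0.0003
time_s: 6.65
position: [0.5077, 0.0118, 0.1192]
tool_rot: [[0.925, -0.379, -0.001], [-0.379, -0.925, -0.0], [-0.001, 0.001, -1.0]]
ft_force: [0.3, 0.2, -0.3]
grip_width: 0.0001
```

View pics/c3.png

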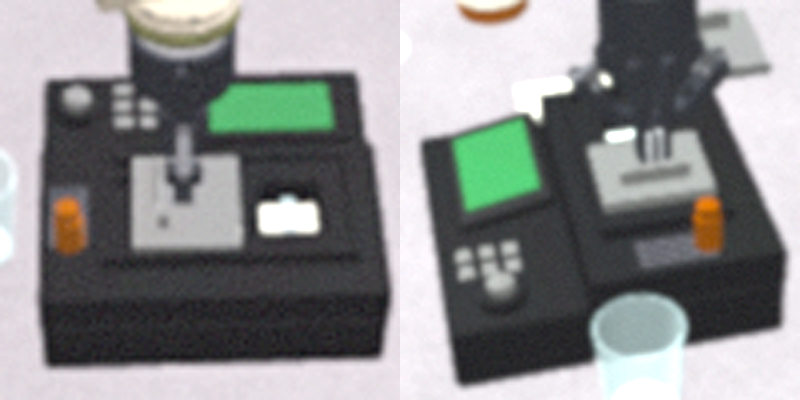

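The cover has slid off with the well visible. I'll back off, lift clear and measure.

```bash
python3 -m crank '[0,0,0,0.0019,0.0046,0,0,0,0,0,0,0,0.02,0,0,0,0,0,0,0.04,0,0,0,0,0,0,0.04,0,0,0,0,0.02,0.046,0.03,0,0,0,0,0.02,0.046,0,0,0,0,0,0.02,0.046,0,0,0,0,0,0,0,0,0,0,0,0,0,0,0,0]'
python3 - <<'E'
from h import *
e=snap('side','side4'); d=snap('scene','scene4')
p=np.array([.488,.0428,-.3866]);c,s=np.cos(p[2]),np.sin(p[2])
for n,v,lim in(('scene',d,(150,195,225,285)),('side',e,(175,215,215,270))):
    im=v['frame'];g=cv2.cvtColor(im,cv2.COLOR_RGB2GRAY);hsv=cv2.cvtColor(im,cv2.COLOR_RGB2HSV)
    m=np.zeros_like(g);y0,y1,x0,x1=lim;m[y0:y1,x0:x1]=((g>75)&(hsv[...,1]<50))[y0:y1,x0:x1]*255
    k=max(cv2.findContours(m,0,2)[0],key=cv2.contourArea);print(n,cv2.contourArea(k),cv2.boundingRect(k))
    for u,w in cv2.boxPoints(cv2.minAreaRect(k)):
        P=onz(v,u,w,.101)[:2]-p[:2];print(round(u),round(w),'local mm',((c*P[0]+s*P[1])*1e3).round(),((-s*P[0]+c*P[1])*1e3).round())
b=cv2.resize(e['frame'][:,:,::-1][140:260,165:285],(400,400),interpolation=2);a=cv2.resize(d['frame'][:,:,::-1][115:215,205:305],(400,400),interpolation=2)
cv2.imwrite('pics/c4.png',cv2.convertScaleAbs(np.hstack([a,b]),alpha=1.5))
E
```

```text
time_s: 7.65
position: [0.5667, 0.1488, 0.2443]
tool_rot: [[0.926, -0.377, -0.001], [-0.377, -0.926, -0.001], [-0.001, 0.001, -1.0]]
ft_force: [0.6, 0.2, 0.1]
grip_width: 0.0
scene 583.0 (238, 154, 28, 24)
238 154 local mm -14.0 -59.0
265 154 local mm -12.0 23.0
265 177 local mm 81.0 19.0
238 177 local mm 79.0 -60.0
side 702.0 (221, 177, 39, 26)
220 180 local mm -15.0 40.0
256 174 local mm 88.0 43.0
260 197 local mm 72.0 -64.0
224 203 local mm -23.0 -65.0
```

View pics/c4.png

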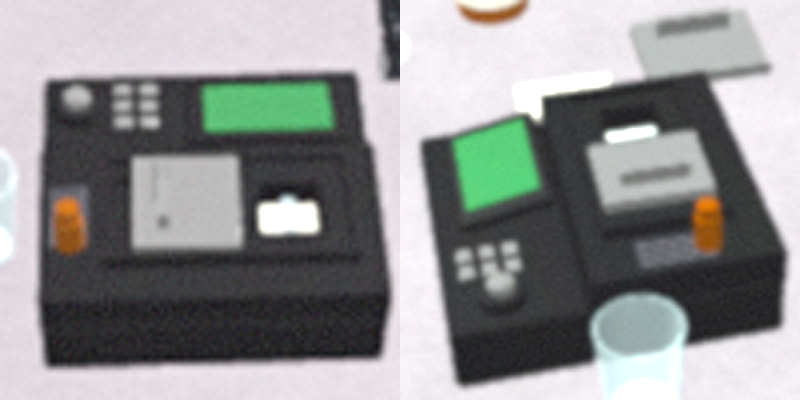

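The cover's centre is at about y = -19 mm against the -3 mm needed. It lies flat on the rails, and the vial and beaker are unmoved, so I'm handing in.

```bash
python3 -c "
from rig import *
print(close_job())"
```

```text
the job is handed in; nothing more can be done
None
```

The cuvette well is open and the job was handed in at about 7.7 s of robot time. I pressed the tab in with the shut fingertips, then pushed the cover by its rib's +y face, without lifting it.

- **Tab:** it met its stop with the fingertips at 88 mm, the height given for fully in. The force peaked at about 19 N.
- **Cover:** the scene view puts it at y ≈ -60 to 21 mm, so its centre is near -19 mm. That is about 79 mm of travel against the 63 mm needed, and short of the stop wall. It looks flat on the rails, with the well fully visible. The push took about 3 N.
- **Everything else:** the vial, beaker and power button look untouched in the last pictures. I only checked that by eye, and I did not check the objects away from the photometer separately. The gripper was raised clear, with wrist force readings near zero.
- **Check that disagreed:** the side view's outline of the cover ran up to y ≈ 40 mm, because the mask merged it with the bright well insert behind it. I relied on the scene view and on the gripper's final position, which agreed to about a millimetre.

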